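Stand up the pigment canister and snap its lid on

TASK

The empty white pigment canister has been knocked over on the finishing table. Stand it upright on the table, then put its blue lid on and press it down until it has snapped fully home, level at all four corners. Leave the other things on the table where they are.

Things in the scene. Friction and masses are not known exactly. Their poses are not given: they have to be found in the camera images.
- canister: The white square pigment canister, open at one end, starting on its side (lies level, axis 30 mm above the table). Rigid, empty, about 0.09 kg, 110 mm tall, corners cut off; plain walls 56 mm across the flats. Origin: centre of the underside. z axis: from underside to mouth (level while it lies, straight up when it stands); x and y square to its flat sides.
- canister_rim (a point): Centre of the canister's mouth, 110 mm along z from its underside. Walls 2.5 mm thick, mouth 47 mm wide. The neck below the rim is 52 mm across the flats; 10 mm below the rim a rounded snap bead, 61 mm across the flats, runs round it. A like rib runs round the foot (lowest 5 mm). Between the two, from 5 to 97 mm, the walls are plain, free to grip.
- lid: The blue square snap lid, starting flat on the table, right way up. Rigid, about 0.05 kg, 22 mm high, 66 x 66 mm across its flat sides, corners cut off with a sprung light blue clip at each: hold it by two opposite flat sides. Origin: centre of its lower edge; z axis up, x and y square to its flat sides. Fits in any quarter turn, with 1 mm of play over the bead and 5 mm over the neck.
- lid_top (a point): Centre of the lid's flat top, 22 mm above its lower edge. Laid squarely on the canister, the four clips rest on the bead: the top is then 122 mm above the canister's underside, 9 mm too high. Pressing the middle of the top down with 10 to 15 N makes all four clips snap under the bead. Fully home, the top is 113 mm (lower edge 91 mm) above the canister's underside.
- full_canister: A bystander: a standing canister of the same kind, already closed with a reddish-brown lid, 113 mm tall. Origin: centre of its underside. Shows how a lid sits when fully home.
- paint_can: A bystander: closed round steel can with a yellow band, 72 mm in diameter, 77 mm tall. Origin: centre of its underside.
- brush: A bystander: flat brush lying on the table, about 200 mm long, 50 mm wide, 15 mm high, bristles towards its -x. Origin: on the table under its middle.
Mind the look-alikes: they are no part of the job. There is more than one size of the lid; the job needs the middle-sized.

How it is judged:
By the outcome, as a careful person would: the job done as asked, in the order asked, and still so for the second after the job is handed in, with the robot touching nothing.
It also fails if it takes over 72 s, if anything falls off the work surface, if the arm or the gripper's body presses on something with over 40 N, if the wrist force passes 120 N, or if a joint passes its speed limit or range.

ROBOT

A 6-joint arm with a two-finger parallel gripper is mounted at the origin on the work surface. World frame = base frame: x ahead of the robot, y to its left, z up, the work surface at z = 0. Lengths are in m, angles in rad, forces in N, time in s.
With the tool pointing down it reaches from about 0.15 to 0.775 m from the base axis. Payload 6.1 kg.
Tool frame: the origin (TCP) lies between the finger pads; the fingertips stand 25 mm ahead of it and the grasp point (between the pads) lies 6 mm ahead of it; x points along the fingers, y is the direction in which the jaws open and shut, and the axes are right-handed (so a half turn about x gives the same grasp; the last joint's range is limited). The gripper opens to 85 mm and grips with 20 to 120 N. Pads are 22 mm wide; open, the fingers measure 114 mm over their backs; the gripper's body (76 mm by 85 mm) begins 54 mm behind the grasp point. The pads swing forward as they close: fully open they stand 13 mm farther back than shut.
Start: joints at [1.11, 0.126, -0.04, 1.405, 0, 1.571], TCP at [0.233, 0.47, 0.256] pointing down, gripper open.
Joint ranges: [-2.72, 2.72], [-0.95, 1.95], [-1.27, 1.35], [-1.78, 2.02], [-1.46, 1.47], [-3.14, 3.14]. Speed limits (rad/s): [2.39, 2.39, 3.01, 3.14, 3.14, 3.14].

INTERFACE

Orientations are given as a 3x3 rotation matrix whose columns are the frame's x, y, z axes.
In Python, from workcell import ctrl gives the robot as it stands.
- The arm moves only by the tool carry_out, never from a script. Its argument "plan" is a list of rows, each a list of 7 numbers: the turn, a rotation vector about the tool's x, y, z in rad, then the shift along the tool's x, y, z in mm, then the opening, from 0 (shut) to 1 (fully open). In form: [[wx, wy, wz, dx, dy, dz, jaw], ...]. A call has 1 to 12 rows; each row shifts and turns the pose as measured when the row begins, along the tool's axes as they then stand; what a row does not reach is not made up. A row lasts 1/12 s, in which the tool goes at most 41.7 mm and 7.16 degrees, less where a joint would pass 70% of its speed; a pose out of reach is approached as far as the arm can. A call with a gripper value outside its range is refused whole. The fingers move at their own pace and stop on an object; "newtons" is the grip in N (left out, the last holds). Time passes only in rows, so rows that do not move let the fingers close. It gives the time, the measured TCP pose, the force and the opening at its end, in the units of the state.
- ctrl.observe(): the state, without advancing time (a new reading comes with each control period).
- ctrl.read_camera(name): name is "side" or "top" or "wrist"; returns a dict with "frame" (420x560x3 uint8, red, green, blue), "range_z" (420x560 float32, m along the optical axis (not along the pixel's ray), 0 where there is no reading), "intrinsics" (3x3 intrinsics, pixels), "rvec" (rotation vector, rad) and "tvec" (3), from world to camera coordinates, as OpenCV has them. Camera axes: x right, y down, z forward; pixel columns grow to the right and rows downward; lengths in m; the calibration is good to about 2 mm. The wrist camera is an equidistant fisheye: a pixel r from the principal point sees the ray r / f radians off the axis. A picture is of the moment at which its call begins.
- ctrl.close_job(): hands the job in, once; it reports no verdict.
The state is a dict: "t": time; "q": joint angles; "qvel": joint speeds; "tau": joint torques, N m; "tool_pos": TCP position; "eef_rot": TCP orientation; "contact_force": force on the tool from outside, world axes, zero at the start; "moment": the same for the moment, N m; "gripper_width": finger opening in m.
Only numpy, scipy, OpenCV 4.12 (cv2) and the standard library are available. Lean on these libraries where they do the work, as an engineer would, in place of code of your own. Each camera call takes 0.05 s, during which the arm holds its last target. There are 200 camera calls.

## Working session

There is one attempt and no reset: what is moved stays moved. The work goes in short steps, Python scripts to look and compute and a tool call to move; the robot and the scene stay as the last step left them, time stands still between calls to the robot, and variables do not carry over. Pictures are saved under pics/ and viewed, about 8 in all and at most 12, crops included, and the job is handed in when it is done.

Besides the shell and the picture viewer there is one more tool, called in YAML: its name, and indented under it one key for each argument. carry_out: Moves the arm, as the interface text tells. Its arguments: {"type":"object","properties":{"plan":{"type":"array","items":{"type":"array","items":{"type":"number"}}},"newtons":{"type":"number"}},"required":["plan"]}

```bash
ls; mkdir -p pics
cat > h.py <<'E'
import numpy as np, cv2
from workcell import ctrl
def cam(n):
    c=ctrl.read_camera(n); c['R']=cv2.Rodrigues(np.array(c['rvec'],float))[0]; c['t']=np.array(c['tvec'],float).ravel(); c['K']=np.array(c['intrinsics']); c['n']=n; return c
def ray(c,u,v):
    K=c['K']; x=(u-K[0,2])/K[0,0]; y=(v-K[1,2])/K[1,1]
    if c['n']=='wrist':
        r=np.hypot(x,y); s=np.sinc(r/np.pi) ; d=np.array([x*s,y*s,np.cos(r)])
    else: d=np.array([x,y,1.])
    return -c['R'].T@c['t'], c['R'].T@d
def onplane(c,u,v,z):
    o,d=ray(c,u,v); return o+d*(z-o[2])/d[2]
def bydepth(c,u,v):
    o,d=ray(c,u,v); zc=c['range_z'][int(v),int(u)]; dc=c['R']@d; return o+d*zc/dc[2]
def cloud(c):
    v,u=np.mgrid[:420,:560]; K=c['K']; x=(u-K[0,2])/K[0,0]; y=(v-K[1,2])/K[1,1]
    if c['n']=='wrist':
        r=np.hypot(x,y); s=np.sinc(r/np.pi); d=np.stack([x*s,y*s,np.cos(r)],-1); d=d/np.where(abs(d[...,2:])<.05,np.nan,d[...,2:])
    else: d=np.stack([x,y,np.ones_like(x)],-1)
    return (d*c['range_z'][...,None]-c['t'])@c['R']
def save(c,f,crop=None,s=1):
    im=c['frame'][...,::-1]
    if crop: im=im[crop[1]:crop[3],crop[0]:crop[2]]
    cv2.imwrite('pics/'+f,cv2.resize(im,None,fx=s,fy=s,interpolation=cv2.INTER_CUBIC))
E
python3 - <<'E'
from h import *
a=cam('top');b=cam('side')
np.savez('first.npz',top=a['frame'],side=b['frame'])
save(a,'top.png');save(b,'side.png')
for c in(a,b): print(c['K'].round(1).tolist(),(-c['R'].T@c['t']).round(3),c['R'].round(2).tolist())
print(ctrl.observe())
E
```

```text
pics
[[381.6, 0.0, 276.8], [0.0, 381.6, 205.1], [0.0, 0.0, 1.0]] [0.542 0.025 0.918] [[0.0, -1.0, -0.01], [-1.0, -0.0, -0.07], [0.07, 0.01, -1.0]]
[[459.6, 0.0, 280.4], [0.0, 459.6, 210.0], [0.0, 0.0, 1.0]] [ 0.25  -0.575  0.607] [[0.86, -0.51, -0.01], [-0.32, -0.54, -0.78], [0.39, 0.67, -0.63]]
{'t': 0.1, 'q': array([ 1.10996328e+00,  1.26323850e-01, -4.04903113e-02,  1.40539886e+00,
        1.77581745e-05,  1.57083337e+00]), 'qvel': array([-0.00060634, -0.001267  ,  0.00229749, -0.00242848,  0.00079054,
       -0.00079021]), 'tau': array([ 4.16488842e-05, -4.36900485e+01,  3.53607237e+01,  1.36245112e-02,
        7.09385915e-06,  7.54515554e-06]), 'tool_pos': array([0.23331557, 0.46994394, 0.25561177]), 'eef_rot': array([[-6.45902656e-04,  4.44727137e-01,  8.95665873e-01],
       [-1.26101302e-03,  8.95664986e-01, -4.44727605e-01],
       [-9.99998996e-01, -1.41669707e-03, -1.77056824e-05]]), 'contact_force': array([0.14159632, 0.867515  , 0.17437012]), 'moment': array([-0.06990782,  0.04328761,  0.03022696]), 'gripper_width': 0.08547421511980771}
```

View pics/top.png

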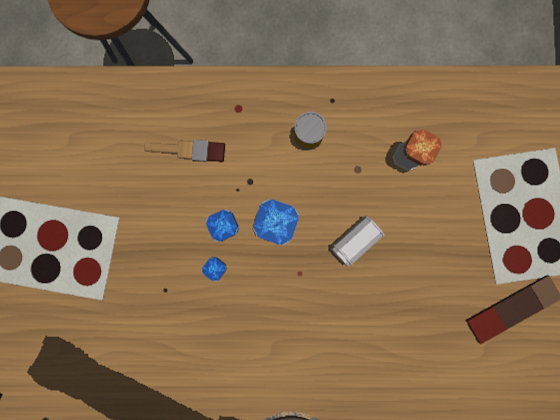

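View pics/side.png

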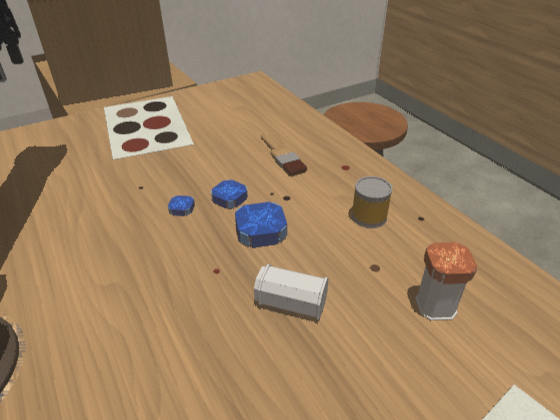

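Pictures 1–2. In the top view, the canister lies at (357,241). There are three blue lids: large (276,221), middle (222,225) and small (214,268). The full canister is at (423,147), the can at (310,128) and the brush at (185,150). The middle-sized candidate is (222,225), which still needs its size checked. Next I'll measure it and crop for the mouth end.

```bash
cat > m.py <<'E'
from h import *
a=cam('top');b=cam('side')
for c in(a,b):
    P=cloud(c); hsv=cv2.cvtColor(c['frame'],cv2.COLOR_RGB2HSV)
    blue=cv2.inRange(hsv,(95,100,50),(130,255,255))
    n,l,s,ce=cv2.connectedComponentsWithStats(blue)
    for i in range(1,n):
        if s[i,4]<80: continue
        p=P[l==i]; zt=np.percentile(p[:,2],90); q=p[p[:,2]>zt-.004]
        ct=max(cv2.findContours((l==i).astype(np.uint8),0,1)[0],key=len)
        r=cv2.minAreaRect(q[:,:2].astype(np.float32)*1000)
        print(c['n'],'blue',ce[i].round(),s[i,4],'ztop',zt.round(4),'rect',np.round(r[0],1),np.round(r[1],1),round(r[2],1))
    W=(hsv[...,1]<60)&(hsv[...,2]>110)
    box=(P[...,2]>.012)&(P[...,2]<.075)&(abs(P[...,0]-.43)<.14)&(abs(P[...,1]+.16)<.1)
    m=box&(hsv[...,1]<90); p=P[m]; r=cv2.minAreaRect(p[:,:2].astype(np.float32)*1000)
    print(c['n'],'can',m.sum(),np.percentile(p[:,2],[5,50,95]).round(4),np.round(r[0],1),np.round(r[1],1),round(r[2],1),'corners',cv2.boxPoints(r).round().tolist())
save(a,'c1.png',(310,200,400,280),4)
im1=cv2.imread('pics/c1.png')
A=cv2.resize(a['frame'][195:285,190:400,::-1],None,fx=3.6,fy=3.6,interpolation=3)[:300,:756]
B=cv2.resize(b['frame'][160:330,160:340,::-1],None,fx=1.75,fy=1.75,interpolation=3)
C=np.zeros((A.shape[0]+B.shape[0],756,3),np.uint8);C[:A.shape[0]]=A;C[A.shape[0]:,:B.shape[1]]=B
D=cv2.resize(b['frame'][255:325,245:340,::-1],None,fx=4.2,fy=4.2,interpolation=3);C[A.shape[0]:A.shape[0]+min(294,B.shape[0]),330:330+399]=D[:B.shape[0]]
cv2.imwrite('pics/c2.png',C[:600]);print(C.shape)
E
python3 m.py
```

```text
top blue [275. 222.] 1470 ztop 0.0346 rect [562.3  36.9] [93.1 92.4] 71.5
top blue [222. 225.] 713 ztop 0.0248 rect [562.3 114.3] [ 69.  169.3] 9.6
top blue [214. 269.] 382 ztop 0.0185 rect [451.5 181.8] [47.  46.8] 50.7
top can 1293 [0.04   0.0575 0.0612] [ 517.6 -149.1] [ 59.3 110.1] 41.8 corners [[459.0, -128.0], [532.0, -210.0], [576.0, -170.0], [503.0, -88.0]]
side blue [229. 190.] 504 ztop 0.0259 rect [553.  162.3] [65. 65.] 25.9
side blue [181. 203.] 289 ztop 0.0198 rect [ 341.8 -181.6] [806.8  50.4] 73.3
side blue [260. 219.] 1363 ztop 0.0351 rect [ 436.9 -257.1] [731.5  95.3] 67.0
side can 2744 [0.0205 0.0546 0.0613] [ 516.3 -150.2] [ 60.  110.8] 41.6 corners [[457.0, -129.0], [531.0, -211.0], [575.0, -172.0], [502.0, -89.0]]
(598, 756, 3)
```

View pics/c2.png

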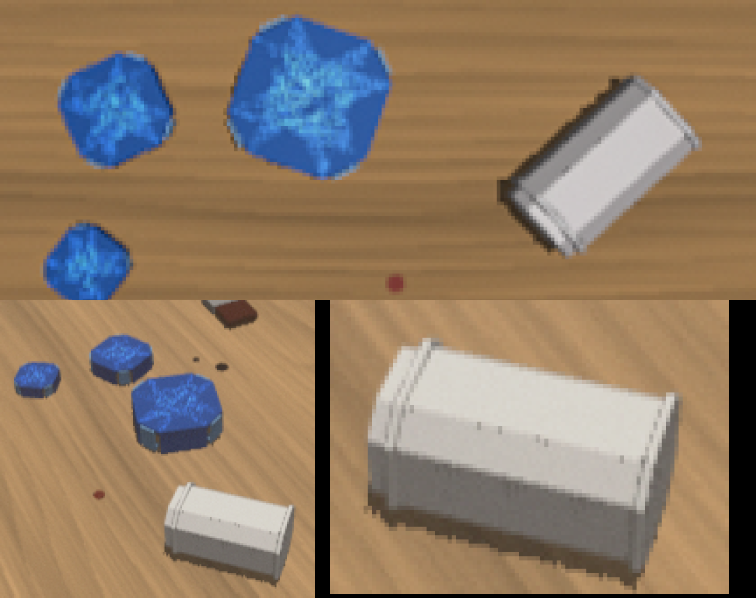

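Picture 3. The big lid, the middle lid and the canister are all clear. The canister's neck and bead (mouth end) point to the lower left in the top crop at (540,220), near world (0.481,-0.108). The underside is near (0.553,-0.191).

Lid candidates by measured width:

| Top pixel | Width (mm) | Note |
|---|---|---|
| (275,222) | 93 | too large |
| (222,225) | 65 | **chosen**, against 66 given |
| (214,269) | 47 | too small |

The canister measures 60 x 110 mm with its top at 0.061, which fits the text. I'll grip it at 45° from the mouth side, so I can stand it up with a sideways wrist tilt.

```bash
cat > g.py <<'E'
from h import *
from scipy.linalg import logm,expm
from scipy.spatial.transform import Rotation as Ro
def T(R,p): M=np.eye(4);M[:3,:3]=R;M[:3,3]=p;return M
def now():
    s=ctrl.observe(); return T(Ro.from_matrix(s['eef_rot']).as_matrix(),s['tool_pos'])
def steps(T0,T1,name=''):
    """equal body-frame rows from T0 to T1"""
    D=np.linalg.inv(T0)@T1; ang=Ro.from_matrix(D[:3,:3]).magnitude()
    N=int(max(np.ceil(np.degrees(ang)/6),np.ceil(np.linalg.norm(D[:3,3])/.035),1))
    d=expm(np.real(logm(D))/N); P=[(T0@np.linalg.matrix_power(d,k))[:3,3] for k in range(N+1)]
    print(name,'N',N,'row',Ro.from_matrix(d[:3,:3]).as_rotvec().round(4).tolist(),(d[:3,3]*1000).round(2).tolist(),'| mid',np.array(P[N//2]).round(3),'end',P[-1].round(4),'minz',np.min(P,0)[2].round(3))
def frame(az,p):  # tool pointing azimuth az, p below horizontal, y to the left
    a=np.radians(az);p=np.radians(p);x=np.array([np.cos(a)*np.cos(p),np.sin(a)*np.cos(p),-np.sin(p)])
    y=np.array([-np.sin(a),np.cos(a),0]);return np.stack([x,y,np.cross(x,y)],1)
def stand(az,s=45): # canister upright, gripper body leaning to the right of az
    a=np.radians(az);h=np.array([np.sin(a),-np.cos(a),0]);Z=np.array([0,0,1.]);c=s_=np.sqrt(.5)
    x=-c*Z-s_*h;z=-s_*Z+c*h;return np.stack([x,np.cross(z,x),z],1)
def tcp(R,g): return np.array(g)-R[:,0]*.006
E
python3 - <<'E'
from g import *
R=frame(-48.4,45); g=[.5037,-.1346,.030]; G=T(R,tcp(R,g)); Pre=T(R,tcp(R,g)-.1*R[:,0])
T0=now(); M=T(frame(0,90),[.40,.1,.26])
steps(T0,M,'a');steps(M,Pre,'b');steps(Pre,G,'c')
E
```

```text
a N 12 row [-0.0384, -0.0, 0.0001] [-0.34, -26.68, 21.26] | mid [0.295 0.275 0.258] end [0.4  0.1  0.26] minz 0.256
b N 11 row [0.0727, -0.067, -0.0301] [18.16, -11.97, 5.23] | mid [0.428 0.031 0.177] end [ 0.4539 -0.0786  0.105 ] minz 0.105
c N 3 row [0.0, -0.0, 0.0] [33.33, -0.0, -0.0] | mid [ 0.47  -0.096  0.081] end [ 0.5009 -0.1314  0.0342] minz 0.034
```

carry_out:
  plan:
    - [-0.0384,0,0,0,-26.7,21.3,1]
    - [-0.0384,0,0,0,-26.7,21.3,1]
    - [-0.0384,0,0,0,-26.7,21.3,1]
    - [-0.0384,0,0,0,-26.7,21.3,1]
    - [-0.0384,0,0,0,-26.7,21.3,1]
    - [-0.0384,0,0,0,-26.7,21.3,1]
    - [-0.0384,0,0,0,-26.7,21.3,1]
    - [-0.0384,0,0,0,-26.7,21.3,1]
    - [-0.0384,0,0,0,-26.7,21.3,1]
    - [-0.0384,0,0,0,-26.7,21.3,1]
    - [-0.0384,0,0,0,-26.7,21.3,1]
    - [-0.0384,0,0,0,-26.7,21.3,1]
  newtons: 30

```text
t: 1.2
tool_pos: [0.406, 0.0908, 0.2534]
eef_rot: [[-0.001, -0.036, 0.999], [-0.002, 0.999, 0.036], [-1.0, -0.002, -0.001]]
contact_force: [1.1, 1.0, 0.8]
gripper_width: 0.0855
```

```bash
cat > n1.py <<'E'
from g import *
R=frame(-48.4,45); g=[.5037,-.1346,.030]; G=T(R,tcp(R,g)); Pre=T(R,tcp(R,g)-.1*R[:,0])
T0=now(); print(ctrl.observe()['t'],T0[:3].round(3).tolist(),ctrl.observe()['q'].round(2))
steps(T0,Pre,'b');steps(T0,G,'c')
E
python3 n1.py
```

```text
1.2 [[-0.001, -0.036, 0.999, 0.406], [-0.002, 0.999, 0.036, 0.091], [-1.0, -0.002, -0.001, 0.253]] [ 0.22 -0.08 -0.26  1.39 -0.    0.19]
b N 12 row [0.0696, -0.0611, -0.0286] [15.81, -10.58, 4.03] | mid [0.434 0.017 0.168] end [ 0.4539 -0.0786  0.105 ] minz 0.105
c N 12 row [0.0696, -0.0611, -0.0286] [23.56, -12.66, 7.05] | mid [ 0.456 -0.001  0.126] end [ 0.5009 -0.1314  0.0342] minz 0.034
```

carry_out:
  plan:
    - [0.07,-0.061,-0.0286,15.8,-10.6,4,1]
    - [0.07,-0.061,-0.0286,15.8,-10.6,4,1]
    - [0.07,-0.061,-0.0286,15.8,-10.6,4,1]
    - [0.07,-0.061,-0.0286,15.8,-10.6,4,1]
    - [0.07,-0.061,-0.0286,15.8,-10.6,4,1]
    - [0.07,-0.061,-0.0286,15.8,-10.6,4,1]
    - [0.07,-0.061,-0.0286,15.8,-10.6,4,1]
    - [0.07,-0.061,-0.0286,15.8,-10.6,4,1]
    - [0.07,-0.061,-0.0286,15.8,-10.6,4,1]
    - [0.07,-0.061,-0.0286,15.8,-10.6,4,1]
    - [0.07,-0.061,-0.0286,15.8,-10.6,4,1]
    - [0.07,-0.061,-0.0286,15.8,-10.6,4,1]

```text
t: 2.2
tool_pos: [0.456, -0.0955, 0.1031]
eef_rot: [[0.468, 0.783, 0.41], [-0.562, 0.621, -0.546], [-0.682, 0.025, 0.731]]
contact_force: [0.6, 0.5, -0.1]
gripper_width: 0.0855
```

```bash
python3 n1.py
```

```text
2.2 [[0.468, 0.783, 0.41, 0.456], [-0.562, 0.621, -0.546, -0.095], [-0.682, 0.025, 0.731, 0.103]] [ 0.17 -0.24 -0.97  0.35 -0.69  0.9 ]
b N 1 row [-0.0562, 0.0352, 0.0224] [-11.73, 8.93, -8.72] | mid [ 0.456 -0.095  0.103] end [ 0.4539 -0.0786  0.105 ] minz 0.103
c N 3 row [-0.0187, 0.0117, 0.0075] [29.47, 3.55, -3.69] | mid [ 0.471 -0.108  0.08 ] end [ 0.5009 -0.1314  0.0342] minz 0.034
```

carry_out:
  plan:
    - [-0.056,0.035,0.022,-11.7,8.9,-8.7,1]
    - [0,0,0,0,0,0,1]

```text
t: 2.37
tool_pos: [0.45, -0.0803, 0.0995]
eef_rot: [[0.464, 0.75, 0.472], [-0.532, 0.661, -0.529], [-0.708, -0.006, 0.706]]
contact_force: [1.1, 0.3, 0.0]
gripper_width: 0.0857
```

```bash
python3 n1.py
```

```text
2.3667 [[0.464, 0.75, 0.472, 0.45], [-0.532, 0.661, -0.529, -0.08], [-0.708, -0.006, 0.706, 0.099]] [ 0.19 -0.24 -0.96  0.4  -0.66  0.88]
b N 1 row [0.0016, -0.002, 0.0063] [-2.98, 4.02, 4.8] | mid [ 0.45  -0.08   0.099] end [ 0.4539 -0.0786  0.105 ] minz 0.099
c N 3 row [0.0005, -0.0007, 0.0021] [32.34, 1.48, 1.64] | mid [ 0.467 -0.097  0.078] end [ 0.5009 -0.1314  0.0342] minz 0.034
```

carry_out:
  plan:
    - [0,0,0.006,24,2,3,1]
    - [0,0,0,24,1,1,1]
    - [0,0,0,24,1,1,1]
    - [0,0,0,15,0,0,1]

```text
t: 2.7
tool_pos: [0.4998, -0.1264, 0.0438]
eef_rot: [[0.477, 0.745, 0.467], [-0.526, 0.667, -0.527], [-0.704, 0.006, 0.71]]
contact_force: [0.1, 0.0, -0.1]
gripper_width: 0.0854
```

```bash
python3 n1.py
python3 - <<'E'
from h import *
c=cam('side');save(c,'s4.png',(180,190,400,355),3.5)
E
```

```text
2.7 [[0.477, 0.745, 0.467, 0.5], [-0.526, 0.667, -0.527, -0.126], [-0.704, 0.006, 0.71, 0.044]] [ 0.04 -0.08 -1.01  0.07 -0.58  0.71]
b N 3 row [-0.0004, 0.0014, -0.0023] [-30.03, -0.7, -1.13] | mid [ 0.484 -0.11   0.064] end [ 0.4539 -0.0786  0.105 ] minz 0.044
c N 1 row [-0.0012, 0.0041, -0.0069] [9.89, -2.6, -3.68] | mid [ 0.5   -0.126  0.044] end [ 0.5009 -0.1314  0.0342] minz 0.034
```

View pics/s4.png

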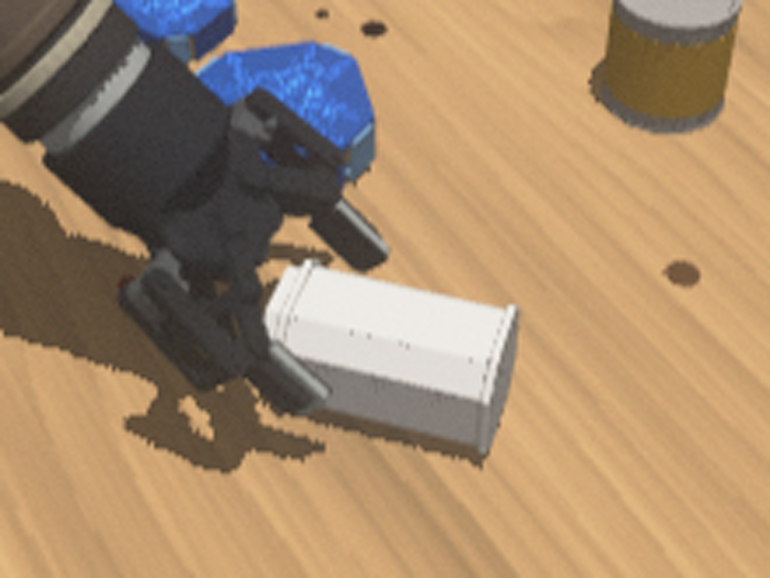

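Picture 4. The pads straddle the mouth end evenly, at about (350,230) and (300,385). I'll go in the last 9 mm and close.

carry_out:
  plan:
    - [0,0,-0.006,9,-2,-3,1]
    - [0,0,0,0,0,0,0.5]
    - [0,0,0,0,0,0,0.3]
    - [0,0,0,0,0,0,0.1]
    - [0,0,0,0,0,0,0.1]
    - [0,0,0,0,0,0,0.1]
    - [0,0,0,0,0,0,0.1]
    - [0,0,0,0,0,0,0.1]
  newtons: 30

```text
t: 3.42
tool_pos: [0.5009, -0.1315, 0.0356]
eef_rot: [[0.47, 0.75, 0.465], [-0.532, 0.661, -0.529], [-0.705, 0.001, 0.71]]
contact_force: [0.2, -0.7, -1.5]
gripper_width: 0.0557
```

```bash
python3 n1.py
python3 - <<'E'
from g import *
T0=now(); U=T0.copy();U[2,3]+=.14
steps(T0,U,'up')
S=T(stand(-8),[.42,-.10,.20]); steps(U,S,'turn')
V=U.copy();V[:3,3]=[.43,-.1,.2]; steps(U,V,'shift');W=V.copy();W[:3,:3]=S[:3,:3];steps(V,W,'rot')
E
```

```text
3.4167 [[0.47, 0.75, 0.465, 0.501], [-0.532, 0.661, -0.529, -0.131], [-0.705, 0.001, 0.71, 0.036]] [ 0.03 -0.06 -1.02  0.04 -0.58  0.71]
b N 3 row [-0.0011, 0.0012, 0.0005] [-33.03, -0.03, -0.25] | mid [ 0.485 -0.114  0.059] end [ 0.4539 -0.0786  0.105 ] minz 0.036
c N 1 row [-0.0033, 0.0035, 0.0014] [0.91, 0.01, -0.99] | mid [ 0.501 -0.131  0.036] end [ 0.5009 -0.1314  0.0342] minz 0.034
up N 4 row [-0.0, 0.0, 0.0] [-24.66, 0.05, 24.84] | mid [ 0.501 -0.131  0.106] end [ 0.5009 -0.1315  0.1756] minz 0.036
turn N 17 row [0.056, 0.0863, -0.0002] [-2.28, -3.62, -3.58] | mid [ 0.459 -0.119  0.176] end [ 0.42 -0.1   0.2 ] minz 0.173
shift N 3 row [-0.0, 0.0, 0.0] [-22.42, -10.78, -10.78] | mid [ 0.477 -0.121  0.184] end [ 0.43 -0.1   0.2 ] minz 0.176
rot N 17 row [0.056, 0.0863, -0.0002] [-0.0, 0.0, 0.0] | mid [ 0.43 -0.1   0.2 ] end [ 0.43 -0.1   0.2 ] minz 0.2
```

carry_out:
  plan:
    - [0,0,0,-12,0,12,0.1]
    - [0,0,0,-24,0,24,0.1]
    - [0,0,0,-24,0,24,0.1]
    - [0,0,0,-24,0,24,0.1]
    - [0,0,0,-24,0,24,0.1]
    - [0,0,0,-16,0,16,0.1]
    - [0.03,0.045,0,-2,-3.6,-3.6,0.1]
    - [0.056,0.086,0,-2.3,-3.6,-3.6,0.1]
    - [0.056,0.086,0,-2.3,-3.6,-3.6,0.1]
    - [0.056,0.086,0,-2.3,-3.6,-3.6,0.1]
    - [0.056,0.086,0,-2.3,-3.6,-3.6,0.1]
    - [0.056,0.086,0,-2.3,-3.6,-3.6,0.1]

```text
t: 4.42
tool_pos: [0.4617, -0.1184, 0.2185]
eef_rot: [[0.257, 0.887, 0.384], [-0.168, 0.432, -0.886], [-0.952, 0.164, 0.26]]
contact_force: [-0.2, -0.0, -1.0]
gripper_width: 0.056
```

```bash
cat > n2.py <<'E'
from g import *
import sys
T0=now(); s=ctrl.observe();print(s['t'],T0[:3].round(3).tolist(),s['q'].round(2),s['gripper_width'])
S=T(stand(-8),[.42,-.10,float(sys.argv[1])]); steps(T0,S,'turn')
E
python3 n2.py .2
```

```text
4.4167 [[0.257, 0.887, 0.384, 0.462], [-0.168, 0.432, -0.886, -0.118], [-0.952, 0.164, 0.26, 0.219]] [-0.18 -0.19 -0.47  1.   -0.12  0.94] 0.05596959339401196
turn N 12 row [0.0532, 0.0808, -0.0002] [1.58, -3.5, -1.89] | mid [ 0.441 -0.114  0.205] end [ 0.42 -0.1   0.2 ] minz 0.2
```

carry_out:
  plan:
    - [0.053,0.081,0,1.6,-3.5,-1.9,0.1]
    - [0.053,0.081,0,1.6,-3.5,-1.9,0.1]
    - [0.053,0.081,0,1.6,-3.5,-1.9,0.1]
    - [0.053,0.081,0,1.6,-3.5,-1.9,0.1]
    - [0.053,0.081,0,1.6,-3.5,-1.9,0.1]
    - [0.053,0.081,0,1.6,-3.5,-1.9,0.1]
    - [0.053,0.081,0,1.6,-3.5,-1.9,0.1]
    - [0.053,0.081,0,1.6,-3.5,-1.9,0.1]
    - [0.053,0.081,0,1.6,-3.5,-1.9,0.1]
    - [0.053,0.081,0,1.6,-3.5,-1.9,0.1]
    - [0.053,0.081,0,1.6,-3.5,-1.9,0.1]
    - [0,0,0,0,0,0,0.1]

```text
t: 5.42
tool_pos: [0.4244, -0.1047, 0.2057]
eef_rot: [[0.106, 0.992, -0.071], [0.67, -0.124, -0.732], [-0.735, 0.03, -0.677]]
contact_force: [-0.9, -0.9, -2.4]
gripper_width: 0.0559
```

```bash
python3 n2.py .14;python3 - <<'E'
from h import *
c=cam('side');save(c,'s5.png',(100,60,480,345),2)
E
```

```text
5.4167 [[0.106, 0.992, -0.071, 0.424], [0.67, -0.124, -0.732, -0.105], [-0.735, 0.03, -0.677, 0.206]] [-0.63  0.2  -0.25  1.52  0.65  0.92] 0.055907649428589
turn N 2 row [0.016, 0.0202, -0.0057] [25.28, -3.22, 21.0] | mid [ 0.422 -0.103  0.173] end [ 0.42 -0.1   0.14] minz 0.14
```

View pics/s5.png

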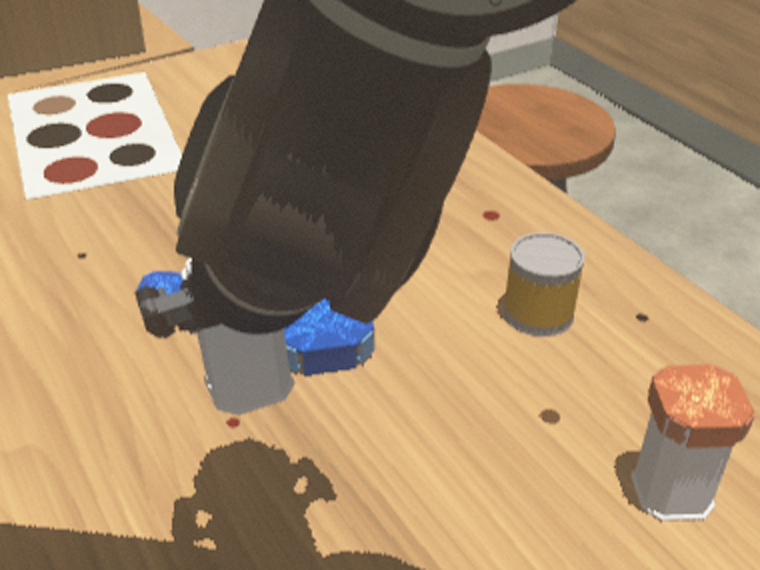

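Picture 5. The canister is held mouth-up at about (245,360), clear of everything. I'll level it and lower.

carry_out:
  plan:
    - [0.016,0.02,-0.006,22,-2,18,0.1]
    - [0.016,0.02,-0.006,22,-2,18,0.1]
    - [0,0,0,15,0,15,0.1]
    - [0,0,0,5,0,5,0.1]
    - [0,0,0,0,0,0,0.1]

```text
t: 5.88
tool_pos: [0.4265, -0.1029, 0.1212]
eef_rot: [[0.103, 0.991, -0.081], [0.684, -0.13, -0.718], [-0.722, 0.018, -0.692]]
contact_force: [0.0, -0.5, -0.8]
gripper_width: 0.0561
```

```bash
python3 n2.py .085
```

```text
5.8833 [[0.103, 0.991, -0.081, 0.426], [0.684, -0.13, -0.718, -0.103], [-0.722, 0.018, -0.692, 0.121]] [-0.63  0.27 -0.37  1.35  0.66  0.92] 0.05611305124844738
turn N 2 row [0.0096, 0.0106, -0.0031] [13.69, -3.64, 11.83] | mid [ 0.423 -0.102  0.103] end [ 0.42  -0.1    0.085] minz 0.085
```

carry_out:
  plan:
    - [0.019,0.021,-0.006,8,0,8,0.1]
    - [0.01,0.01,-0.003,8,0,8,0.1]
    - [0,0,0,4,0,4,0.1]
    - [0,0,0,0,0,0,0.1]

```text
t: 6.22
tool_pos: [0.4291, -0.1035, 0.0964]
eef_rot: [[0.099, 0.99, -0.099], [0.702, -0.14, -0.698], [-0.705, 0.0, -0.709]]
contact_force: [-0.6, 0.4, -1.4]
gripper_width: 0.0559
```

```bash
python3 n2.py .079
```

```text
6.2167 [[0.099, 0.99, -0.099, 0.429], [0.702, -0.14, -0.698, -0.103], [-0.705, 0.0, -0.709, 0.096]] [-0.63  0.31 -0.38  1.32  0.68  0.92] 0.055859075135784156
turn N 1 row [-0.0005, -0.0029, -0.0006] [13.77, -9.52, 10.78] | mid [ 0.429 -0.103  0.096] end [ 0.42  -0.1    0.079] minz 0.079
```

carry_out:
  plan:
    - [0,0,0,5,0,5,0.1]
    - [0,0,0,4,0,4,0.1]
    - [0,0,0,1,0,1,0.1]
    - [0,0,0,0.7,0,0.7,0.1]

```text
t: 6.55
tool_pos: [0.4304, -0.104, 0.0821]
eef_rot: [[0.102, 0.99, -0.095], [0.7, -0.139, -0.701], [-0.707, 0.005, -0.707]]
contact_force: [0.2, 0.4, -2.4]
gripper_width: 0.0558
```

```bash
python3 n2.py .079
python3 - <<'E'
from h import *
c=cam('side');P=cloud(c);hsv=cv2.cvtColor(c['frame'],cv2.COLOR_RGB2HSV)
m=(abs(P[...,0]-.43)<.06)&(abs(P[...,1]+.1)<.06)&(hsv[...,1]<40)&(P[...,2]>-.01)&(P[...,2]<.13)
p=P[m];print(len(p),np.percentile(p[:,2],[0.5,2,5,50,98]).round(4)); 
save(c,'s6.png',(160,200,360,350),3.5)
E
```

```text
6.55 [[0.102, 0.99, -0.095, 0.43], [0.7, -0.139, -0.701, -0.104], [-0.707, 0.005, -0.707, 0.082]] [-0.63  0.33 -0.4   1.28  0.68  0.92] 0.05579875322758684
turn N 1 row [0.0037, 0.0003, -0.0034] [3.94, -10.83, 0.4] | mid [ 0.43  -0.104  0.082] end [ 0.42  -0.1    0.079] minz 0.079
753 [0.0046 0.0064 0.0076 0.0293 0.1149]
```

View pics/s6.png

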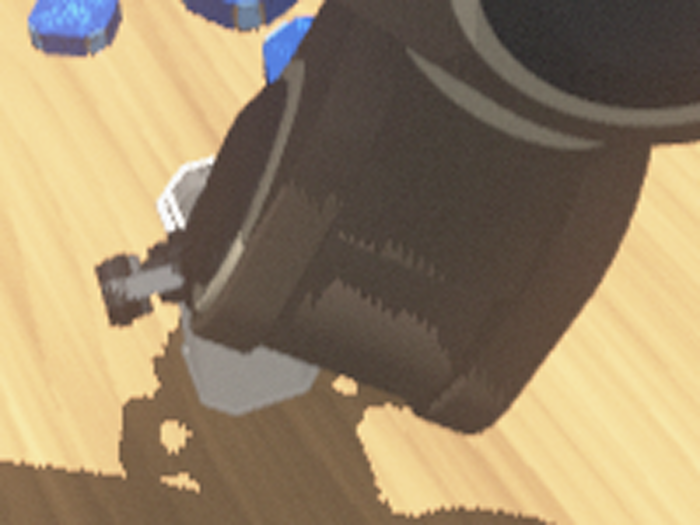

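Picture 6. The canister is upright, with its rim visible at (195,190), and its foot is a few millimetres above the table. I'll creep down.

carry_out:
  plan:
    - [0,0,0,1,0,1,0.1]
    - [0,0,0,1,0,1,0.1]

```text
t: 6.77
tool_pos: [0.4304, -0.1041, 0.0794]
eef_rot: [[0.102, 0.99, -0.095], [0.699, -0.139, -0.701], [-0.707, 0.005, -0.707]]
contact_force: [-0.1, -0.8, 5.5]
gripper_width: 0.0562
```

carry_out:
  plan:
    - [0,0,0,1,0,1,0.1]
    - [0,0,0,0.7,0,0.7,0.1]

```text
t: 6.93
tool_pos: [0.4312, -0.104, 0.079]
eef_rot: [[0.105, 0.99, -0.095], [0.701, -0.141, -0.699], [-0.706, 0.007, -0.708]]
contact_force: [-2.6, -1.7, 6.5]
gripper_width: 0.0561
```

Contact is at TCP z = 0.079, as predicted. I'll release and back out along the fingers.

carry_out:
  plan:
    - [0,0,0,0,0,0,0.5]
    - [0,0,0,0,0,0,1]
    - [0,0,0,0,0,0,1]
    - [0,0,0,0,0,0,1]
    - [0,0,0,-10,0,0,1]
    - [0,0,0,-20,0,0,1]
    - [0,0,0,-30,0,0,1]
    - [0,0,0,-30,0,0,1]
    - [0,0,0,-30,0,0,1]
    - [0,0,0,-30,0,0,1]
    - [0,0,0,-20,0,0,1]

```text
t: 7.85
tool_pos: [0.4109, -0.2233, 0.2012]
eef_rot: [[0.098, 0.991, -0.094], [0.705, -0.135, -0.696], [-0.702, 0.002, -0.712]]
contact_force: [0.3, 0.3, 0.1]
gripper_width: 0.0851
```

```bash
cat > m2.py <<'E'
from g import *
c=cam('top');b=cam('side')
# lid outlines: middle blue
for k in (c,b):
    hsv=cv2.cvtColor(k['frame'],cv2.COLOR_RGB2HSV);P=cloud(k)
    m=(np.hypot(P[...,0]-.553,P[...,1]-.162)<.06)&(hsv[...,0]>92)&(hsv[...,0]<130)&(hsv[...,1]>60)
    p=P[m];zt=np.median(p[:,2][p[:,2]>np.percentile(p[:,2],60)]);q=p[p[:,2]>zt-.005]
    if len(q)>50: r=cv2.minAreaRect(q[:,:2].astype(np.float32)*1000);print(k['n'],'lid',len(q),zt.round(4),np.round(r[0],1),np.round(r[1],1),round(r[2],1))
    tb=P[(np.hypot(P[...,0]-.553,P[...,1]-.162)<.09)&(np.hypot(P[...,0]-.553,P[...,1]-.162)>.055)&(hsv[...,0]<30)];print(' table z',np.median(tb[:,2]).round(4))
    m=(hsv[...,1]<70)&(np.hypot(P[...,0]-.43,P[...,1]+.1)<.06)&(P[...,2]>.10)&(P[...,2]<.125)
    q=P[m]
    if len(q)>20: r=cv2.minAreaRect(q[:,:2].astype(np.float32)*1000);print(k['n'],'rim',len(q),np.percentile(q[:,2],[10,50,95]).round(4),np.round(r[0],1),np.round(r[1],1),round(r[2],1))
C=np.zeros((600,800,3),np.uint8)
C[:300,:400]=cv2.resize(c['frame'][190:310,260:420,::-1],None,fx=2.5,fy=2.5,interpolation=3)
C[:300,400:]=cv2.resize(c['frame'][190:265,180:280,::-1],None,fx=4,fy=4,interpolation=3)
C[300:,:400]=cv2.resize(b['frame'][210:360,160:360,::-1],None,fx=2,fy=2,interpolation=3)
C[300:,400:]=cv2.resize(b['frame'][165:225,190:270,::-1],None,fx=5,fy=5,interpolation=3)
cv2.imwrite('pics/c7.png',C)
E
python3 m2.py
```

```text
top lid 708 0.0242 [554.  163.6] [65.3 65.1] 24.6
 table z 0.0004
top rim 314 [0.1013 0.1039 0.112 ] [ 432.4 -101.3] [60.5 60.1] 82.2
side lid 534 0.025 [553.8 162.5] [67.4 66.7] 23.3
 table z 0.0021
side rim 302 [0.1022 0.107  0.1124] [ 430.2 -100. ] [52.7 55.9] 83.8
```

View pics/c7.png

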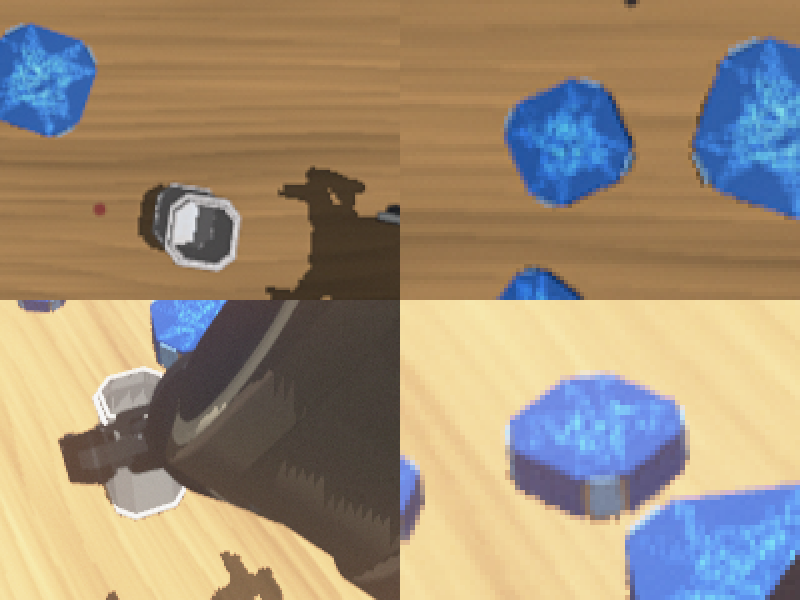

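Picture 7. The canister stands upright in the top and side views, with its rim at (432,-101) mm, z about 0.11, and yaw -8°. The middle lid is at (554,163) mm, its top at 0.024, with flats at 24°. I'll rise and go to the lid.

```bash
cat > n3.py <<'E'
from g import *
import sys
def down(az):
    a=np.radians(az);x=np.array([0,0,-1.]);y=np.array([np.cos(a),np.sin(a),0]);return np.stack([x,y,np.cross(x,y)],1)
T0=now(); s=ctrl.observe();print(round(s['t'],2),T0[:3].round(3).tolist(),s['q'].round(2),s['gripper_width'].round(4),s['contact_force'].round(1))
for a in sys.argv[1:]:
    v=[float(k) for k in a.split(',')]; T1=T(down(v[3]),v[:3]); steps(T0,T1,a); T0=T1
E
python3 n3.py .42,-.2,.28,-8 .554,.163,.15,24.5
```

```text
Traceback (most recent call last):
  File "n3.py", line 5, in <module>
    T0=now(); s=ctrl.observe();print(round(s['t'],2),T0[:3].round(3).tolist(),s['q'].round(2),s['gripper_width'].round(4),s['contact_force'].round(1))
                                                                                              ^^^^^^^^^^^^^^^^^^^^^^^^
AttributeError: 'float' object has no attribute 'round'
```

```bash
sed -i "s/s\['gripper_width'\].round(4)/round(s['gripper_width'],4)/" n3.py
python3 n3.py .42,-.2,.28,-8 .554,.163,.15,24.5
```

```text
7.95 [[0.1, 0.991, -0.094, 0.412], [0.704, -0.137, -0.697, -0.224], [-0.703, 0.003, -0.711, 0.201]] [-0.82  0.39 -0.05  1.7   0.58  0.71] 0.0858 [-0.3  0.1 -0.8]
.42,-.2,.28,-8 N 8 row [0.0004, -0.0989, -0.0003] [-7.75, 0.64, -7.25] | mid [ 0.415 -0.22   0.243] end [ 0.42 -0.2   0.28] minz 0.201
.554,.163,.15,24.5 N 12 row [-0.0473, 0.0, 0.0] [10.83, 14.92, -29.08] | mid [ 0.513 -0.028  0.215] end [0.554 0.163 0.15 ] minz 0.15
```

carry_out:
  plan:
    - [0,-0.05,0,-8,0.6,-7.3,1]
    - [0,-0.099,0,-8,0.6,-7.3,1]
    - [0,-0.099,0,-8,0.6,-7.3,1]
    - [0,-0.099,0,-8,0.6,-7.3,1]
    - [0,-0.099,0,-8,0.6,-7.3,1]
    - [0,-0.099,0,-8,0.6,-7.3,1]
    - [0,-0.099,0,-8,0.6,-7.3,1]
    - [0,-0.099,0,-8,0.6,-7.3,1]
    - [0,-0.05,0,0,0,0,1]

```text
t: 8.7
tool_pos: [0.42, -0.2016, 0.2759]
eef_rot: [[-0.004, 0.989, -0.146], [-0.027, -0.146, -0.989], [-1.0, 0.0, 0.028]]
contact_force: [0.5, -0.3, -0.5]
gripper_width: 0.0852
```

```bash
python3 n3.py .554,.163,.15,24.5
```

```text
8.7 [[-0.004, 0.989, -0.146, 0.42], [-0.027, -0.146, -0.989, -0.202], [-1.0, 0.0, 0.028, 0.276]] [-0.43  0.01 -0.12  1.43 -0.03  1.29] 0.0852 [ 0.5 -0.3 -0.5]
.554,.163,.15,24.5 N 12 row [-0.0479, 0.0022, 0.0006] [10.03, 14.84, -29.43] | mid [ 0.513 -0.029  0.212] end [0.554 0.163 0.15 ] minz 0.15
```

carry_out:
  plan:
    - [-0.048,0.002,0,10,14.8,-29.4,1]
    - [-0.048,0.002,0,10,14.8,-29.4,1]
    - [-0.048,0.002,0,10,14.8,-29.4,1]
    - [-0.048,0.002,0,10,14.8,-29.4,1]
    - [-0.048,0.002,0,10,14.8,-29.4,1]
    - [-0.048,0.002,0,10,14.8,-29.4,1]
    - [-0.048,0.002,0,10,14.8,-29.4,1]
    - [-0.048,0.002,0,10,14.8,-29.4,1]
    - [-0.048,0.002,0,10,14.8,-29.4,1]
    - [-0.048,0.002,0,10,14.8,-29.4,1]
    - [-0.048,0.002,0,10,14.8,-29.4,1]
    - [0,0,0,0,0,0,1]

```text
t: 9.7
tool_pos: [0.5433, 0.1589, 0.1424]
eef_rot: [[-0.007, 0.914, 0.406], [-0.006, 0.406, -0.914], [-1.0, -0.009, 0.003]]
contact_force: [-0.5, -1.2, -0.2]
gripper_width: 0.0851
```

```bash
python3 n3.py .554,.163,.10,24.5
python3 - <<'E'
from h import *
c=cam('wrist');save(c,'w8.png',None,1.4)
print(c['K'].round(1).tolist())
hsv=cv2.cvtColor(c['frame'],cv2.COLOR_RGB2HSV);P=cloud(c)
m=(hsv[...,0]>92)&(hsv[...,0]<130)&(hsv[...,1]>60)
n,l,s,ce=cv2.connectedComponentsWithStats(m.astype(np.uint8))
for i in range(1,n):
    if s[i,4]<200: continue
    p=P[l==i];p=p[np.isfinite(p).all(1)];zt=np.median(p[:,2]);q=p[abs(p[:,2]-zt)<.005]
    r=cv2.minAreaRect(q[:,:2].astype(np.float32)*1000);print(ce[i].round(),s[i,4],zt.round(4),np.round(r[0],1),np.round(r[1],1),round(r[2],1))
E
```

```text
9.7 [[-0.007, 0.914, 0.406, 0.543], [-0.006, 0.406, -0.914, 0.159], [-1.0, -0.009, 0.003, 0.142]] [ 0.29  0.23 -0.16  1.19 -0.    1.44] 0.0851 [-0.5 -1.2 -0.2]
.554,.163,.10,24.5 N 2 row [-0.0048, 0.0013, 0.0046] [21.18, 5.87, 0.28] | mid [0.549 0.161 0.121] end [0.554 0.163 0.1  ] minz 0.1
[[325.2, 0.0, 275.4], [0.0, 325.2, 214.6], [0.0, 0.0, 1.0]]
[183. 141.] 3507 0.0159 [451.5 181.6] [49.  47.9] 52.9
[292. 212.] 6402 0.0221 [553.8 162.8] [65.9 67. ] 25.0
[244. 328.] 8157 0.0316 [561.8  36.1] [95.8 95.4] 71.7
[449. 330.] 259 0.1763 [596.5 192.6] [22.3  7.2] 21.6
```

View pics/w8.png

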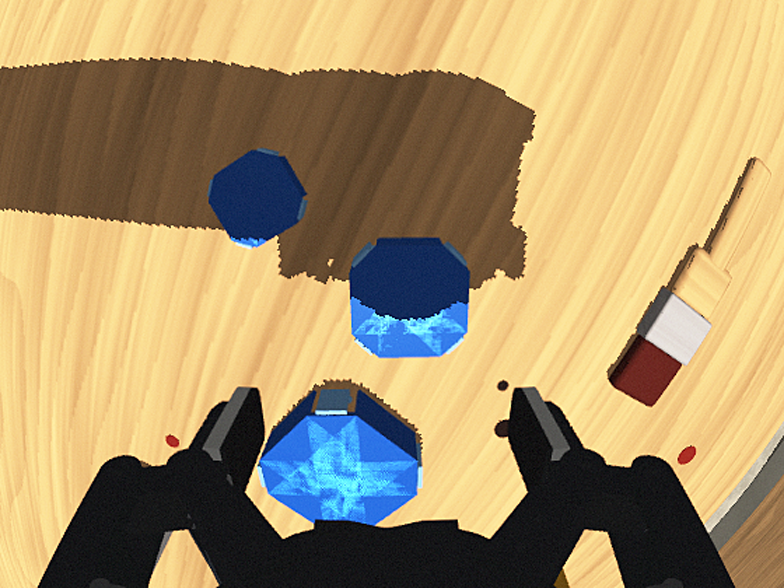

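Picture 8. The middle lid is at (409,298), its flats square to the jaws, with the larger lid below it. The wrist view gives (553.8,162.8), 66x67 mm, top at 0.022 and yaw 25°, which agrees with the earlier views. Descending.

carry_out:
  plan:
    - [-0.005,0.003,0.008,12,6,0,1]
    - [0,0,0,20,5.5,0,1]
    - [0,0,0,25,0,0,0.9]
    - [0,0,0,15,0,0,0.9]
    - [0,0,0,0,0,0,0.9]

```text
t: 10.17
tool_pos: [0.5507, 0.1622, 0.0671]
eef_rot: [[-0.001, 0.912, 0.41], [-0.002, 0.41, -0.912], [-1.0, -0.002, 0.001]]
contact_force: [0.1, -0.4, 1.2]
gripper_width: 0.0771
```

```bash
python3 n3.py .5538,.1628,.035,25
```

```text
10.17 [[-0.001, 0.912, 0.41, 0.551], [-0.002, 0.41, -0.912, 0.162], [-1.0, -0.002, 0.001, 0.067]] [ 0.29  0.28 -0.27  1.02 -0.    1.44] 0.0771 [ 0.1 -0.4  1.2]
.5538,.1628,.035,25 N 1 row [-0.0143, 0.0011, 0.0017] [32.11, 3.13, 0.74] | mid [0.551 0.162 0.067] end [0.5538 0.1628 0.035 ] minz 0.035
```

carry_out:
  plan:
    - [-0.014,0,0,15,3.2,0.7,0.9]
    - [0,0,0,12,0,0,0.9]
    - [0,0,0,6,0,0,0.9]
    - [0,0,0,0,0,0,0.9]

```text
t: 10.5
tool_pos: [0.5525, 0.1609, 0.0338]
eef_rot: [[-0.001, 0.908, 0.419], [-0.002, 0.419, -0.908], [-1.0, -0.002, 0.001]]
contact_force: [-0.6, -0.7, -0.0]
gripper_width: 0.0769
```

```bash
python3 n3.py .5538,.1628,.025,25
python3 - <<'E'
from h import *
c=cam('side');P=cloud(c)
m=(np.hypot(P[...,0]-.554,P[...,1]-.162)<.085);hsv=cv2.cvtColor(c['frame'],cv2.COLOR_RGB2HSV)
d=m&(hsv[...,2]<90)&(hsv[...,1]<130)&(P[...,2]>.003);print(d.sum(),np.percentile(P[d][:,2],[1,5,20,50]).round(4) if d.any() else '')
save(c,'s9.png',(180,130,290,220),5)
E
```

```text
10.5 [[-0.001, 0.908, 0.419, 0.552], [-0.002, 0.419, -0.908, 0.161], [-1.0, -0.002, 0.001, 0.034]] [ 0.28  0.31 -0.31  0.95 -0.    1.42] 0.0769 [-0.6 -0.7 -0. ]
.5538,.1628,.025,25 N 1 row [-0.0037, 0.0011, 0.002] [8.81, 1.99, -1.16] | mid [0.552 0.161 0.034] end [0.5538 0.1628 0.025 ] minz 0.025
9791 [0.0047 0.025  0.1215 0.2853]
```

View pics/s9.png

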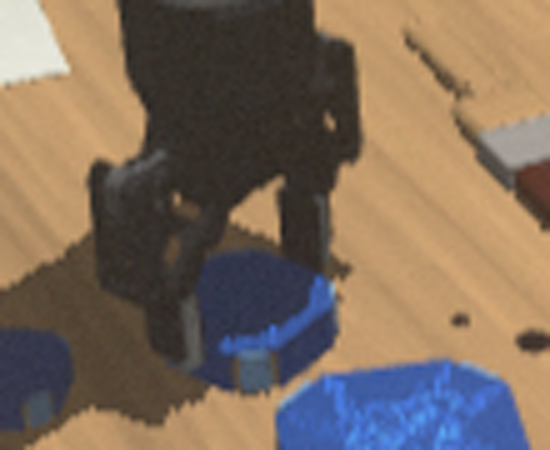

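Picture 9. The pads straddle the lid's flats, left pad at (185,345) and right at (320,225). The tips are still a little above the table, so I'll lower a bit and close gently.

carry_out:
  plan:
    - [-0.004,0,0,5,2,-1.2,0.9]
    - [0,0,0,1.5,0,0,0.9]

```text
t: 10.72
tool_pos: [0.555, 0.163, 0.0295]
eef_rot: [[0.002, 0.906, 0.422], [-0.001, 0.422, -0.906], [-1.0, 0.001, 0.002]]
contact_force: [-0.7, 0.4, -0.4]
gripper_width: 0.0767
```

carry_out:
  plan:
    - [0,0,0,1,0,0,0.8]
    - [0,0,0,0,0,0,0.75]
    - [0,0,0,0,0,0,0.6]
    - [0,0,0,0,0,0,0.6]
    - [0,0,0,0,0,0,0.6]
    - [0,0,0,0,0,0,0.6]
  newtons: 25

```text
t: 11.22
tool_pos: [0.5562, 0.1637, 0.0302]
eef_rot: [[0.005, 0.906, 0.423], [-0.0, 0.423, -0.906], [-1.0, 0.004, 0.002]]
contact_force: [-0.3, -0.3, 0.3]
gripper_width: 0.0652
```

Lid gripped at 65 mm, with its lower edge 30 mm below the TCP. I'll lift and hover short of the canister to measure its rim with the wrist camera.

```bash
python3 n3.py .5562,.1637,.20,25 .446,-.005,.22,-8
```

```text
11.22 [[0.005, 0.906, 0.423, 0.556], [-0.0, 0.423, -0.906, 0.164], [-1.0, 0.004, 0.002, 0.03]] [ 0.29  0.32 -0.31  0.94 -0.    1.42] 0.0652 [-0.3 -0.3  0.3]
.5562,.1637,.20,25 N 5 row [-0.0, 0.0004, -0.0009] [-33.96, 0.09, 0.03] | mid [0.556 0.164 0.098] end [0.5562 0.1637 0.2   ] minz 0.03
.446,-.005,.22,-8 N 6 row [0.096, 0.0, 0.0] [-3.33, -23.82, 24.32] | mid [0.513 0.071 0.21 ] end [ 0.446 -0.005  0.22 ] minz 0.2
```

carry_out:
  plan:
    - [0,0,0,-10,0,0,0.6]
    - [0,0.002,-0.002,-30,0,0,0.6]
    - [0,0.002,-0.002,-34,0,0,0.6]
    - [0,0,0,-34,0,0,0.6]
    - [0,0,0,-34,0,0,0.6]
    - [0,0,0,-28,0,0,0.6]
    - [0.08,0,0,-2,-20,21,0.6]
    - [0.08,0,0,-2,-20,21,0.6]
    - [0.08,0,0,-2,-20,21,0.6]
    - [0.08,0,0,-2,-20,21,0.6]
    - [0.08,0,0,-2,-20,21,0.6]
    - [0.08,0,0,-2,-20,21,0.6]

```text
t: 12.22
tool_pos: [0.4673, 0.0128, 0.2283]
eef_rot: [[0.004, 0.998, -0.057], [0.002, -0.057, -0.998], [-1.0, 0.004, -0.002]]
contact_force: [0.3, -0.3, -0.8]
gripper_width: 0.0655
```

```bash
python3 n3.py .446,-.005,.22,-8 .432,-.1,.17,-8
```

```text
12.22 [[0.004, 0.998, -0.057, 0.467], [0.002, -0.057, -0.998, 0.013], [-1.0, 0.004, -0.002, 0.228]] [ 0.03  0.02 -0.22  1.33  0.    1.65] 0.0655 [ 0.3 -0.3 -0.8]
.446,-.005,.22,-8 N 1 row [0.083, -0.0022, -0.0038] [8.16, -20.28, 18.99] | mid [0.467 0.013 0.228] end [ 0.446 -0.005  0.22 ] minz 0.22
.432,-.1,.17,-8 N 4 row [0.0, 0.0, 0.0] [12.5, -0.16, 24.01] | mid [ 0.439 -0.053  0.195] end [ 0.432 -0.1    0.17 ] minz 0.17
```

carry_out:
  plan:
    - [0.083,-0.002,-0.004,8,-20,19,0.6]
    - [0,0,0,0,0,0,0.6]
    - [0,0,0,0,0,0,0.6]

```text
t: 12.47
tool_pos: [0.4418, -0.0092, 0.2238]
eef_rot: [[0.003, 0.988, -0.151], [-0.001, -0.151, -0.988], [-1.0, 0.003, 0.001]]
contact_force: [0.4, 1.1, -0.3]
gripper_width: 0.0657
```

```bash
python3 n3.py .432,-.1,.17,-8
python3 - <<'E'
from h import *
for n in('wrist','top'):
    c=cam(n)
    if n=='wrist': save(c,'w10.png',None,1.4)
    hsv=cv2.cvtColor(c['frame'],cv2.COLOR_RGB2HSV);P=cloud(c)
    m=(np.hypot(P[...,0]-.432,P[...,1]+.1)<.05)&(P[...,2]>.10)&(P[...,2]<.12)&(hsv[...,1]<80)
    m2=(np.hypot(P[...,0]-.432,P[...,1]+.1)<.05)&(P[...,2]>.085)&(P[...,2]<.12)&(hsv[...,1]<80)
    for k,mm in (('rim',m&(P[...,2]>.107)),('rim+bead',m2)):
        q=P[mm]
        if len(q)<20: print(n,k,len(q));continue
        r=cv2.minAreaRect(q[:,:2].astype(np.float32)*1000);print(n,k,len(q),np.percentile(q[:,2],[5,50,95]).round(4),np.round(r[0],1),np.round(r[1],1),round(r[2],1))
E
```

```text
12.47 [[0.003, 0.988, -0.151, 0.442], [-0.001, -0.151, -0.988, -0.009], [-1.0, 0.003, 0.001, 0.224]] [-0.02 -0.03 -0.28  1.32 -0.    1.7 ] 0.0657 [ 0.4  1.1 -0.3]
.432,-.1,.17,-8 N 4 row [-0.0031, 0.0001, -0.0009] [13.45, 0.88, 22.82] | mid [ 0.437 -0.055  0.197] end [ 0.432 -0.1    0.17 ] minz 0.17
wrist rim 0
wrist rim+bead 0
top rim 53 [0.1078 0.1102 0.112 ] [ 447.3 -107.4] [54.6 24.7] 64.8
top rim+bead 166 [0.0997 0.1033 0.1113] [ 448.5 -107.3] [63.4 31.2] 66.4
```

View pics/w10.png

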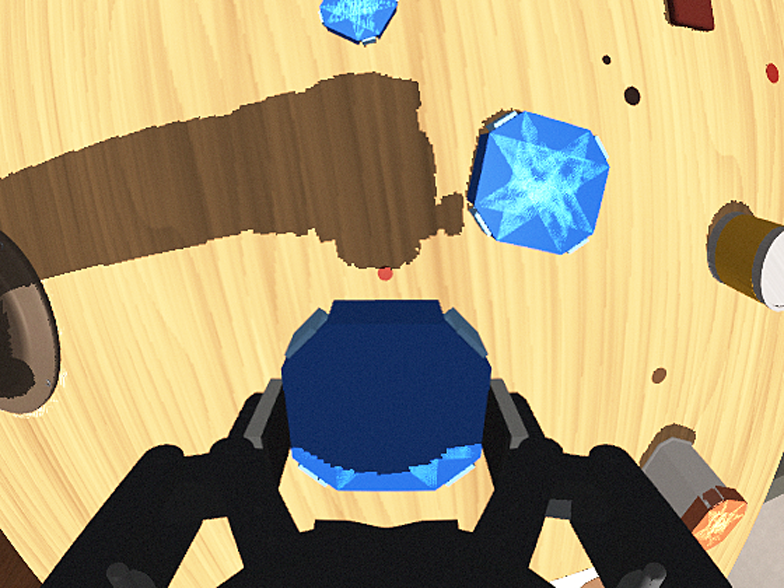

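Picture 10. The lid is held square at (386,395), but the canister is hidden below it. I'll pass over and look from the far side.

carry_out:
  plan:
    - [0,0,0,0,0,25,0.6]
    - [0,0,0,0,0,33,0.6]
    - [0,0,0,0,0,33,0.6]
    - [0,0,0,0,0,33,0.6]
    - [0,0,0,0,0,33,0.6]
    - [0,0,0,0,0,25,0.6]
    - [0,0,0,0,0,0,0.6]
    - [0,0,0,0,0,0,0.6]

```text
t: 13.23
tool_pos: [0.4241, -0.1917, 0.2247]
eef_rot: [[0.007, 0.992, -0.129], [0.0, -0.129, -0.992], [-1.0, 0.007, -0.001]]
contact_force: [0.2, 0.7, -0.1]
gripper_width: 0.0654
```

```bash
python3 n3.py .432,-.1,.17,-8
cat > m3.py <<'E'
from h import *
s=ctrl.observe()
for n in('wrist','top'):
    c=cam(n)
    if n=='wrist': save(c,'w11.png',None,1.4)
    hsv=cv2.cvtColor(c['frame'],cv2.COLOR_RGB2HSV);P=cloud(c)
    near=np.hypot(P[...,0]-.432,P[...,1]+.1)<.05
    for k,lo,hi in (('rim',.107,.118),('rim+bead',.092,.118)):
        q=P[near&(P[...,2]>lo)&(P[...,2]<hi)&(hsv[...,1]<80)]
        if len(q)<20: print(n,k,len(q));continue
        r=cv2.minAreaRect(q[:,:2].astype(np.float32)*1000);print(n,k,len(q),np.percentile(q[:,2],[5,50,95]).round(4),np.round(r[0],1),np.round(r[1],1),round(r[2],1))
    m=(hsv[...,0]>92)&(hsv[...,0]<130)&(hsv[...,1]>60)&(np.linalg.norm(P-s['tool_pos'],axis=-1)<.07)
    q=P[m]
    if len(q)>50:
        zt=np.median(q[:,2]);q=q[abs(q[:,2]-zt)<.004]
        r=cv2.minAreaRect(q[:,:2].astype(np.float32)*1000);print(n,'held lid',len(q),zt.round(4),np.round(r[0],1),np.round(r[1],1),round(r[2],1),'tilt',np.linalg.lstsq(np.c_[q[:,:2]-q[:,:2].mean(0),np.ones(len(q))],q[:,2],rcond=None)[0].round(4))
E
python3 m3.py
```

```text
13.23 [[0.007, 0.992, -0.129, 0.424], [0.0, -0.129, -0.992, -0.192], [-1.0, 0.007, -0.001, 0.225]] [-0.43  0.01 -0.23  1.32  0.    1.27] 0.0654 [ 0.2  0.7 -0.1]
.432,-.1,.17,-8 N 4 row [0.0027, -0.0003, -0.0016] [13.7, -1.15, -22.97] | mid [ 0.428 -0.146  0.197] end [ 0.432 -0.1    0.17 ] minz 0.17
wrist rim 933 [0.1082 0.1097 0.1109] [ 432.3 -102.7] [52.4 52.4] 80.9
wrist rim+bead 2518 [0.1    0.1026 0.1105] [ 432.4 -102.8] [60.8 60.6] 81.9
wrist held lid 16136 0.2177 [ 424.  -191.5] [77.3 77.2] 32.6 tilt [ 0.0048 -0.0018  0.2176]
top rim 116 [0.1077 0.1104 0.1124] [ 431.9 -101.6] [52.5 52. ] 80.9
top rim+bead 337 [0.1    0.1039 0.1119] [ 432.  -101.6] [60.6 60.8] 81.0
top held lid 683 0.2184 [ 431.1 -178.2] [40.7 76.4] 82.0 tilt [0.0068 0.0022 0.2183]
```

View pics/w11.png

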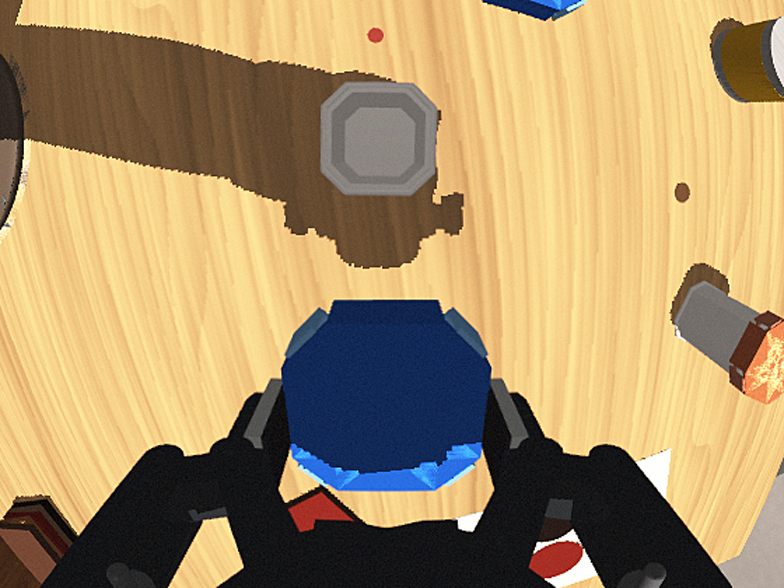

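Picture 11. The rim is octagonal at (380,138). Wrist and top views give (432.2,-102.2) within 1 mm, z 0.110 and yaw -8.3°. The lid is held level to 0.3° and centred on the TCP, so I'll move over the rim.

carry_out:
  plan:
    - [0.005,0,-0.003,6,-1.2,-18,0.6]
    - [0.005,0,-0.003,12,-1.2,-25,0.6]
    - [0.003,0,0,14,-1.2,-25,0.6]
    - [0,0,0,14,-1,-20,0.6]
    - [0,0,0,0,0,0,0.6]
    - [0,0,0,0,0,0,0.6]

```text
t: 13.83
tool_pos: [0.4343, -0.0932, 0.178]
eef_rot: [[0.002, 0.992, -0.129], [0.002, -0.129, -0.992], [-1.0, 0.002, -0.002]]
contact_force: [0.2, -0.1, -0.6]
gripper_width: 0.065
```

```bash
python3 n3.py .4323,-.1025,.15,-8.3
```

```text
13.83 [[0.002, 0.992, -0.129, 0.434], [0.002, -0.129, -0.992, -0.093], [-1.0, 0.002, -0.002, 0.178]] [-0.21 -0.02 -0.36  1.22  0.    1.49] 0.065 [ 0.2 -0.1 -0.6]
.4323,-.1025,.15,-8.3 N 1 row [0.0152, -0.0018, -0.0023] [27.96, -0.88, 9.5] | mid [ 0.434 -0.093  0.178] end [ 0.4323 -0.1025  0.15  ] minz 0.15
```

carry_out:
  plan:
    - [0.015,-0.002,-0.002,8,-0.9,9.5,0.6]
    - [0,0,0,10,0,0,0.6]
    - [0,0,0,6,0,0,0.6]
    - [0,0,0,0,0,0,0.6]

```text
t: 14.17
tool_pos: [0.4333, -0.1029, 0.1534]
eef_rot: [[0.002, 0.99, -0.142], [-0.001, -0.142, -0.99], [-1.0, 0.003, 0.001]]
contact_force: [0.0, 0.4, -1.1]
gripper_width: 0.0654
```

```bash
python3 n3.py .4323,-.1025,.145,-8.3
```

```text
14.17 [[0.002, 0.99, -0.142, 0.433], [-0.001, -0.142, -0.99, -0.103], [-1.0, 0.003, 0.001, 0.153]] [-0.23 -0.   -0.41  1.17 -0.    1.48] 0.0654 [ 0.   0.4 -1.1]
.4323,-.1025,.145,-8.3 N 1 row [0.0022, 0.001, -0.0025] [8.38, -1.07, -0.29] | mid [ 0.433 -0.103  0.153] end [ 0.4323 -0.1025  0.145 ] minz 0.145
```

carry_out:
  plan:
    - [0.002,0,-0.002,6,-1,0,0.6]
    - [0,0,0,6,0,0,0.6]
    - [0,0,0,3,0,0,0.6]
    - [0,0,0,0,0,0,0.6]

```text
t: 14.5
tool_pos: [0.432, -0.1044, 0.1367]
eef_rot: [[-0.0, 0.989, -0.148], [-0.001, -0.148, -0.989], [-1.0, 0.0, 0.001]]
contact_force: [0.1, -0.6, 0.1]
gripper_width: 0.0654
```

```bash
python3 n3.py .4323,-.1025,.13,-8.3
```

```text
14.5 [[-0.0, 0.989, -0.148, 0.432], [-0.001, -0.148, -0.989, -0.104], [-1.0, 0.0, 0.001, 0.137]] [-0.24  0.   -0.44  1.13 -0.    1.48] 0.0654 [ 0.1 -0.6  0.1]
.4323,-.1025,.13,-8.3 N 1 row [-0.0034, 0.0011, -0.0] [6.67, 0.03, -1.93] | mid [ 0.432 -0.104  0.137] end [ 0.4323 -0.1025  0.13  ] minz 0.13
```

carry_out:
  plan:
    - [-0.003,0,0,1,0,-2,0.6]
    - [0,0,0,1.5,0,0,0.6]

```text
t: 14.67
tool_pos: [0.4323, -0.1026, 0.1341]
eef_rot: [[-0.0, 0.989, -0.145], [-0.001, -0.145, -0.989], [-1.0, 0.0, 0.001]]
contact_force: [-1.0, -1.0, -0.2]
gripper_width: 0.0655
```

carry_out:
  plan:
    - [0,0,0,1.5,0,0,0.6]
    - [0,0,0,1,0,0,0.6]

```text
t: 14.83
tool_pos: [0.4326, -0.1025, 0.1316]
eef_rot: [[0.001, 0.989, -0.145], [-0.001, -0.145, -0.989], [-1.0, 0.001, 0.001]]
contact_force: [-0.5, 0.9, -0.5]
gripper_width: 0.0656
```

Excellent alignment; the top is now about 2 mm above its resting height.

carry_out:
  plan:
    - [0,0,0,1,0,0,0.6]
    - [0,0,0,0.7,0,0,0.6]

```text
t: 15.0
tool_pos: [0.4328, -0.1024, 0.13]
eef_rot: [[0.001, 0.99, -0.145], [-0.001, -0.145, -0.99], [-1.0, 0.001, 0.001]]
contact_force: [-0.8, -0.5, -0.5]
gripper_width: 0.0652
```

carry_out:
  plan:
    - [0,0,0,0.7,0,0,0.6]
    - [0,0,0,0.7,0,0,0.6]

```text
t: 15.17
tool_pos: [0.4328, -0.1025, 0.1286]
eef_rot: [[0.001, 0.99, -0.144], [-0.002, -0.144, -0.99], [-1.0, 0.001, 0.001]]
contact_force: [0.1, 0.3, 0.6]
gripper_width: 0.0652
```

carry_out:
  plan:
    - [0,0,0,0.8,0,0,0.6]
    - [0,0,0,0.3,0,0,0.6]

```text
t: 15.33
tool_pos: [0.4328, -0.1027, 0.1278]
eef_rot: [[0.001, 0.989, -0.145], [-0.002, -0.145, -0.989], [-1.0, 0.002, 0.002]]
contact_force: [-1.5, -0.0, 2.3]
gripper_width: 0.0653
```

Contact at about the predicted height. I'll release slowly and rise.

carry_out:
  plan:
    - [0,0,0,0,0,0,0.82]
    - [0,0,0,0,0,0,0.9]
    - [0,0,0,0,0,0,1]
    - [0,0,0,0,0,0,1]
    - [0,0,0,-5,0,0,1]
    - [0,0,0,-15,0,0,1]
    - [0,0,0,-25,0,0,1]
    - [0,0,0,-25,0,0,1]
    - [0,0,0,0,0,0,1]

```text
t: 16.08
tool_pos: [0.4316, -0.102, 0.2]
eef_rot: [[-0.002, 0.99, -0.144], [-0.0, -0.144, -0.99], [-1.0, -0.002, 0.001]]
contact_force: [0.6, -0.0, 0.6]
gripper_width: 0.0855
```

```bash
python3 n3.py
cat > m4.py <<'E'
from h import *
import sys
for n in('wrist','top','side'):
    c=cam(n);hsv=cv2.cvtColor(c['frame'],cv2.COLOR_RGB2HSV);P=cloud(c)
    m=(hsv[...,0]>92)&(hsv[...,0]<130)&(hsv[...,1]>60)&(np.hypot(P[...,0]-.4325,P[...,1]+.1025)<.055)&(P[...,2]>.095)&(P[...,2]<.14)
    q=P[m]
    if len(q)<50: print(n,len(q));continue
    zt=np.percentile(q[:,2],70);q=q[abs(q[:,2]-zt)<.004]
    r=cv2.minAreaRect(q[:,:2].astype(np.float32)*1000);print(n,'lid',len(q),zt.round(4),np.round(r[0],1),np.round(r[1],1),round(r[2],1),'slope,z',np.linalg.lstsq(np.c_[q[:,:2]-[.4325,-.1025],np.ones(len(q))],q[:,2],rcond=None)[0].round(4))
E
python3 m4.py
```

```text
16.08 [[-0.002, 0.99, -0.144, 0.432], [-0.0, -0.144, -0.99, -0.102], [-1.0, -0.002, 0.001, 0.2]] [-0.23 -0.02 -0.32  1.28 -0.    1.48] 0.0855 [ 0.6 -0.   0.6]
wrist lid 8501 0.1217 [ 432.2 -103. ] [67.3 65.8] 81.2 slope,z [-0.0023 -0.0038  0.1214]
top lid 508 0.1227 [439.9 -89.4] [46.3 67.4] 53.0 slope,z [ 0.001  -0.003   0.1221]
side lid 1246 0.1234 [ 431.9 -102.8] [65.5 65.6] 81.0 slope,z [-0.0017  0.005   0.1231]
```

The lid sits squarely on the bead: top at 0.122 in all three views, slope under 0.3° and yaw 81°. I'll shut the fingers and press the middle.

carry_out:
  plan:
    - [0,0,0,0,0,0,0]
    - [0,0,0,0,0.6,0.9,0]
    - [0,0,0,0,0,0,0]
    - [0,0,0,0,0,0,0]
    - [0,0,0,8,0,0,0]
    - [0,0,0,15,0,0,0]
    - [0,0,0,12,0,0,0]
    - [0,0,0,5,0,0,0]
    - [0,0,0,0,0,0,0]

```text
t: 16.98
tool_pos: [0.4275, -0.102, 0.1478]
eef_rot: [[-0.015, 0.989, -0.144], [0.003, -0.144, -0.99], [-1.0, -0.015, -0.0]]
contact_force: [-0.1, -0.0, 0.3]
gripper_width: 0.0003
```

```bash
python3 n3.py .4323,-.1028,.149,-8.3
```

```text
16.98 [[-0.015, 0.989, -0.144, 0.427], [0.003, -0.144, -0.99, -0.102], [-1.0, -0.015, -0.0, 0.148]] [-0.23  0.   -0.41  1.17 -0.    1.48] 0.0003 [-0.1 -0.   0.3]
.4323,-.1028,.149,-8.3 N 1 row [-0.0001, -0.0004, 0.0149] [-1.31, 4.88, 0.07] | mid [ 0.427 -0.102  0.148] end [ 0.4323 -0.1028  0.149 ] minz 0.148
```

carry_out:
  plan:
    - [0,0,0.015,-3,5,0,0]
    - [0,0,0,0,0,0,0]
    - [0,0,0,0,0,0,0]

```text
t: 17.23
tool_pos: [0.4327, -0.1028, 0.1508]
eef_rot: [[0.001, 0.99, -0.145], [0.001, -0.145, -0.99], [-1.0, 0.001, -0.001]]
contact_force: [-0.2, 0.3, -0.5]
gripper_width: -0.0002
```

```bash
python3 n3.py .4323,-.1028,.149,-8.3
```

```text
17.23 [[0.001, 0.99, -0.145, 0.433], [0.001, -0.145, -0.99, -0.103], [-1.0, 0.001, -0.001, 0.151]] [-0.23 -0.   -0.41  1.16  0.    1.48] -0.0002 [-0.2  0.3 -0.5]
.4323,-.1028,.149,-8.3 N 1 row [-0.0002, -0.0006, -0.0006] [1.82, -0.41, 0.11] | mid [ 0.433 -0.103  0.151] end [ 0.4323 -0.1028  0.149 ] minz 0.149
```

carry_out:
  plan:
    - [0,0,0,2,0,0,0]
    - [0,0,0,2,0,0,0]
    - [0,0,0,2,0,0,0]

```text
t: 17.48
tool_pos: [0.434, -0.1031, 0.1464]
eef_rot: [[0.004, 0.989, -0.145], [-0.0, -0.145, -0.99], [-1.0, 0.004, -0.0]]
contact_force: [-0.3, 0.4, 2.6]
gripper_width: 0.0003
```

carry_out:
  plan:
    - [0,0,0,3,0,0,0]
    - [0,0,0,3,0,0,0]

```text
t: 17.65
tool_pos: [0.4357, -0.1035, 0.1419]
eef_rot: [[0.009, 0.989, -0.145], [-0.002, -0.145, -0.99], [-1.0, 0.009, 0.0]]
contact_force: [1.3, 0.2, 6.7]
gripper_width: -0.0003
```

Drifting 3 mm off-centre; I'll lift, re-centre and check the lid.

carry_out:
  plan:
    - [0,0,-0.009,-6,-3.4,-0.6,0]
    - [0,0,0,-3,0,0,0]
    - [0,0,0,0,0,0,0]

```text
t: 17.9
tool_pos: [0.4316, -0.1022, 0.151]
eef_rot: [[-0.002, 0.989, -0.145], [0.0, -0.145, -0.99], [-1.0, -0.002, 0.0]]
contact_force: [0.7, -0.3, 0.5]
gripper_width: 0.0001
```

```bash
python3 n3.py .4323,-.1028,.145,-8.3; python3 m4.py
```

```text
17.9 [[-0.002, 0.989, -0.145, 0.432], [0.0, -0.145, -0.99, -0.102], [-1.0, -0.002, 0.0, 0.151]] [-0.23 -0.   -0.41  1.17 -0.    1.48] 0.0001 [ 0.7 -0.3  0.5]
.4323,-.1028,.145,-8.3 N 1 row [-0.0002, 0.0001, 0.0019] [6.02, 0.79, 0.52] | mid [ 0.432 -0.102  0.151] end [ 0.4323 -0.1028  0.145 ] minz 0.145
wrist lid 5587 0.119 [428.5 -98.7] [60.3 51. ] 82.9 slope,z [-0.1563  0.0107  0.1176]
top lid 236 0.1181 [440.6 -82.2] [31.3 61.4] 63.9 slope,z [-0.1396  0.004   0.1181]
side lid 681 0.1199 [ 428.8 -104.2] [62.7 56.9] 79.9 slope,z [-0.1198  0.04    0.1191]
```

The +x side has snapped but the -x side is still up, with a slope of about 8° along x. I'll press 14 mm to the -x side of the middle, cancelling the drift.

carry_out:
  plan:
    - [0,0,0,-5,-7,0,0]
    - [0,0,0,0,-7,0,0]
    - [0,0,0,0,0,0,0]
    - [0,0,0,0,0,0,0]

```text
t: 18.38
tool_pos: [0.4155, -0.0998, 0.1554]
eef_rot: [[-0.004, 0.989, -0.145], [0.001, -0.145, -0.99], [-1.0, -0.004, 0.0]]
contact_force: [-0.3, -0.3, -0.2]
gripper_width: -0.0001
```

```bash
python3 n3.py .4175,-.1005,.147,-8.3
```

```text
18.38 [[-0.004, 0.989, -0.145, 0.415], [0.001, -0.145, -0.99, -0.1], [-1.0, -0.004, 0.0, 0.155]] [-0.24 -0.03 -0.43  1.18 -0.    1.48] -0.0001 [-0.3 -0.3 -0.2]
.4175,-.1005,.147,-8.3 N 1 row [-0.0002, 0.0, 0.004] [8.37, 2.12, 0.42] | mid [ 0.415 -0.1    0.155] end [ 0.4175 -0.1005  0.147 ] minz 0.147
```

carry_out:
  plan:
    - [0,0,0.004,5,2,0.5,0]
    - [0,0,0,3,0,0,0]
    - [0,0,0,3,0,0,0]
    - [0,0,0,3,0,0,0]

```text
t: 18.72
tool_pos: [0.4176, -0.1007, 0.1409]
eef_rot: [[0.002, 0.989, -0.145], [-0.0, -0.145, -0.989], [-1.0, 0.002, 0.0]]
contact_force: [-0.4, 0.1, 0.2]
gripper_width: -0.0
```

carry_out:
  plan:
    - [0,0,0,3,0,0,0]
    - [0,0,0,3,0,0,0]

```text
t: 18.88
tool_pos: [0.4198, -0.1011, 0.1377]
eef_rot: [[0.008, 0.989, -0.145], [-0.001, -0.145, -0.989], [-1.0, 0.008, 0.0]]
contact_force: [-15.8, 4.2, 51.9]
gripper_width: -0.0002
```

It snapped down to the stop; the pressing force peaked at 52 N, through the fingertips. Lifting and checking.

carry_out:
  plan:
    - [0,0,0,-8,0,0,0]
    - [0,0,0,-20,0,0,0]
    - [0,0,0,-30,0,0,0]
    - [0,0,0,-30,0,0,0]
    - [0,0,0,0,0,0,0]

```text
t: 19.3
tool_pos: [0.4187, -0.1007, 0.2276]
eef_rot: [[0.006, 0.99, -0.144], [-0.001, -0.144, -0.99], [-1.0, 0.006, -0.0]]
contact_force: [1.3, -0.0, 0.6]
gripper_width: 0.0001
```

```bash
python3 n3.py; sed -i 's/P\[...,2\]>.095/P[...,2]>.105/' m4.py; python3 m4.py
python3 - <<'E'
from h import *
c=cam('side');b=cam('top')
C=np.zeros((600,800,3),np.uint8)
C[:,:560]=cv2.resize(c['frame'][190:340,170:310,::-1],(560,600),interpolation=3)
C[:240,560:]=cv2.resize(b['frame'][190:310,290:410,::-1],(240,240),interpolation=3)
cv2.imwrite('pics/s12.png',C)
E
```

```text
19.3 [[0.006, 0.99, -0.144, 0.419], [-0.001, -0.144, -0.99, -0.101], [-1.0, 0.006, -0.0, 0.228]] [-0.24 -0.06 -0.29  1.33  0.    1.48] 0.0001 [ 1.3 -0.   0.6]
wrist lid 6361 0.113 [ 431.6 -102.8] [67.1 65.8] 81.7 slope,z [ 0.     -0.0032  0.1127]
top lid 680 0.1141 [433.9 -95.6] [54.2 65.1] 77.6 slope,z [-0.0048 -0.002   0.1135]
side lid 1235 0.1148 [ 431.4 -102.8] [66.2 66. ] 81.0 slope,z [0.0009 0.0039 0.1144]
```

View pics/s12.png

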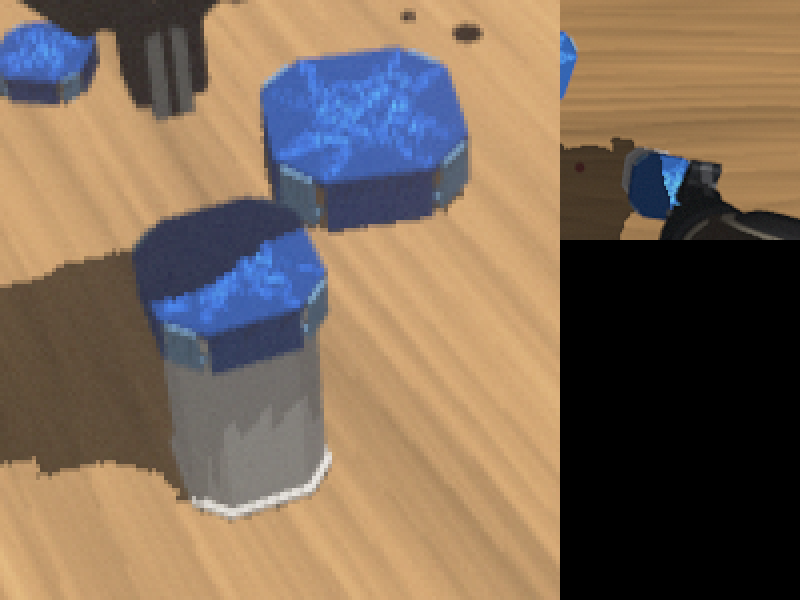

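Picture 12. The canister stands closed, with the lid level at (230,270). The top is 113 mm high in all views (slope 0.3° or less, wrist and side) and the arm is clear. Handing in.

```bash
python3 -c "
from workcell import ctrl; print(ctrl.close_job())"
```

```text
the job is handed in; nothing more can be done
None
```

The canister is standing upright at about (0.432, -0.103) m, with the middle-sized blue lid (66 mm) snapped on. I handed it in at about 19.5 s.

**Final checks**
- **Lid height:** the top reads 113 mm in the wrist view, 114 mm from above and 115 mm from the side. It should be 113 mm, and calibration is good to about 2 mm.
- **Level:** the slope is about 0.2° in the wrist and side views. That is the same as the noise before pressing, so I take it as level at all four corners.
- **Clearance:** the robot is clear, with its fingertips about 9 cm above the lid.

**What went less well**
- **First press:** the tool drifted about 3 mm off-centre, so only the +x side snapped and the lid tilted about 8°.
- **Second press:** pressing on the high side seated it fully. It bottomed out at about 52 N through the shut fingertips, well over the 10 to 15 N stated. That is above the 40 N limit, which is worded for the arm and gripper body, but below the 120 N wrist limit.
- **Rim position:** the wrist and top cameras disagreed by about 1 mm on where the rim was. The lid still went on without catching.
- **Bystanders:** I did not re-measure the other objects at the end, but the arm met no unexpected contact near them.

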